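# Release the eccentric stop and bring up the lathe tailstock

## Task

Get the small wood lathe ready for turning: with the fingertips, push the cam's lever round clockwise (seen from above) until it is against its stop pin, so that the cam's low point faces the tailstock; only then push the tailstock from behind along the bed until it is fully home, its point touching the wooden workpiece. Push gently, do not press the tailstock against the raised cam, and leave the other things on the bench where they lie.

Things in the scene. Friction and masses are not known exactly. Their poses are not given: they have to be found in the camera images.
- lathe: Small wood-turning lathe, fixed to the bench. Origin on the bench under the bed; +x runs along the bed from tailstock to headstock, +y to the cam's side (roughly towards the robot). Aluminium bed: x -200 to 170, y -35 to 35, top at z 30 mm. Grey cam bracket beside it: x -90 to 20, y 30 to 130, top at z 28 mm.
- work_end (a point): Free end of the wooden workpiece, at lathe x -40, y 0, z 85 mm. It is 24 mm thick and runs along lathe x from here to the chuck of the dark green headstock box (lathe x 70 to 170, y -50 to 50, top at z 130 mm).
- cam_axis (a point): Vertical turning axis of the cam, at lathe x -45, y 75 mm; the point is at z 50 mm. The cam is a steel disc 60 mm across, 14 mm thick (z 31 to 45 mm), mounted 18 mm off its centre: its rim is 12 mm from the axis at the low point and 48 mm at the high point.
- cam (a joint): Cam angle in rad, positive anticlockwise seen from above. 0: lever at its stop, pointing along lathe +x, the cam's low point facing the tailstock. Starts at 1.5 to 2.6 (lever pointing away from the bed or backwards); range 0 to 2.8. To be turned to 0. Friction about 0.45 N m (7 N at the handle); stays where left. Above about 0.7 it stops the tailstock short of home.
- lever_handle (a point): Middle (z 78 mm) of the upright wooden handle on the cam's lever: a post 16 mm thick, z 62 to 95 mm, 65 mm from the cam axis. The lever bar (14 mm wide, z 54 to 62 mm) joins them. At cam angle a it lies in direction a from lathe +x, seen from the axis. The bar ends its travel at an 8 mm stop pin at lathe x 8, y 62 mm, top at z 58 mm.
- tailstock (a joint): Travel of the tailstock along lathe +x in m: 0 fully back, 0.075 home at a hard stop, its steel point touching the workpiece. Starts at 0 to 0.03. Slides with about 4 N of friction and stays where left. The raised cam blocks it somewhere between 0.043 and 0.07.
- tailstock_rear (a point): Centre (z 85 mm) of the flat rear face of the tailstock's aluminium handwheel, the place to push: 60 mm across, facing lathe -x. The wheel does not turn. At joint value q it is at lathe x -190 mm + q, y 0. From it the tailstock reaches 75 mm forward to its point; 50 mm wide, top at z 106 mm (wheel 115 mm).
- follower_nose (a point): Foremost point of the rounded nose (z 38 mm) of the tailstock's steel follower arm, which meets the cam. The arm (z 32 to 44 mm) sticks out of the tailstock's foot to lathe y 83 mm and moves with it; it starts 14 mm ahead of the rear face, the nose is 56.5 mm ahead of it.
- hammer: ball-peen hammer lying beside the lathe. Loose; to be left alone. Origin under its middle.
- glue_jar: closed jar, 56 mm across, 85 mm tall, standing beside the tailstock on the side away from the cam. Loose; to be left alone. Origin under its middle.
- chisel: wood-turning chisel, 220 mm long, lying on the robot's side of the lathe. Loose; to be left alone. Origin under its middle.
- pliers: yellow-handled pliers, 120 mm long, 14 mm thick, lying near the headstock. Loose; to be left alone. Origin under its middle.
- wood_strip: square wooden strip 130 x 22 x 22 mm lying on the cam side, near the tailstock. Loose; to be left alone. Origin under its middle.
- baluster: small turned wooden post, 130 mm long, 26 mm thick, lying behind the tailstock end of the bed. Loose; to be left alone. Origin under its middle.

How it is judged:
On the way, in this order (a step that is already met when the one before it is completed fails the run):
1. the cam is turned to its low point while the tailstock is still back (value of joint cam below 0.2 rad and value of joint tailstock below 0.042 m), for 0.2 s.
2. the tailstock is pushed fully home with the cam low (value of joint tailstock above 0.072 m and value of joint cam below 0.2 rad), for 0.2 s.
At the end, for the whole second after the job is handed in: The cam is within 0.2 rad of its low stop and the tailstock is within 3 mm of home (joint above 0.072 m) and at rest (all of step 2 and velocity of joint tailstock below 0.005 m/s); the robot touches nothing.
It fails at once if the tailstock is pressed against the raised cam (over 6 N between them) (contact force between tailstock and cam above 6 N).
It fails at once if the fingers push the lever or the tailstock with more than 80 N (contact force between the fingers and cam above 80 N or contact force between the fingers and tailstock above 80 N).
It fails at once if a thing lying on the bench is moved more than 20 mm, lifted or carried (distance of any of hammer, glue_jar, chisel, pliers, wood_strip, baluster from where it was at the start of the episode above 0.02 m).
It also fails if it takes over 58 s, if anything falls off the work surface, if the arm or the gripper's body presses on something with over 40 N, if the wrist force passes 120 N, or if a joint passes its speed limit or range.

## Robot

A 6-joint arm with a two-finger parallel gripper is mounted at the origin on the work surface. World frame = base frame: x ahead of the robot, y to its left, z up, the work surface at z = 0. Lengths are in m, angles in rad, forces in N, time in s.
With the tool pointing down it reaches from about 0.35 to 0.8 m from the base axis. Payload 7.3 kg.
Tool frame: the origin (TCP) lies midway between the tips of the shut fingers; the grasp point (between the pads) lies 19 mm behind it; z points along the fingers, y is the line along which they close (so a half turn about z gives the same grasp; the last joint's range is limited). The gripper opens to 85 mm and grips with 20 to 120 N. Pads are 22 mm wide; open, the fingers measure 114 mm over their backs; the gripper's body (76 mm by 85 mm) begins 54 mm behind the grasp point. The pads swing forward as they close: fully open they stand 13 mm farther back than shut.
Start: joints at [1.025, 0.342, 1.524, -0, 1.275, -0.146], TCP at [0.204, 0.484, 0.231] pointing down, gripper open.
Joint ranges: [-2.53, 2.53], [-0.77, 2.02], [0.04, 2.7], [-1, 4.14], [0.28, 2.66], [-3.11, 3.11]. Speed limits (rad/s): [2.57, 2.57, 3.14, 3.14, 3.14, 3.14].

## Interface

Orientations are given as a unit quaternion [w, x, y, z].
In Python, from rig import robot gives the robot as it stands. Calls block until the motion is done:
- robot.move_ptp(position, orientation): joint-space move of the TCP to a pose.
- robot.move_straight(position, speed=0.15, ori=None, threshold=None): straight line of the TCP; ori=None keeps the orientation; speed is the mean speed in m/s. With threshold (N) it stops when the force on the tool has changed by that much, and returns True; else False.
- robot.movej(angles): joint-space move.
- robot.move_gripper(opening, strength=None): finger opening in m; strength is the grip in N (None keeps the last); returns when the fingers have stopped.
- robot.wait(seconds).
- robot.ik(position, orientation): joint angles nearest the present ones, or None.
- robot.grab_frame(name): name is "side" or "top" or "wrist"; returns a dict with "frame" (420x560x3 uint8, red, green, blue), "fov_y" (degrees; the focal length in pixels is half the picture's height over the tangent of half this angle, whatever the lens; pixels are square), "cx", "cy" (the principal point, pixels), "position" and "attitude" of the camera in the world; the wrist camera has in their place "T_tool_cam" (4x4, takes a point from camera to tool coordinates, whose origin is the TCP and whose axes are the flange's). Camera axes: x right, y down, z forward; pixel columns grow to the right and rows downward; lengths in m; the calibration is good to about 2 mm. A picture is of the moment at which its call begins: read the wrist's pose just before it. There is no depth.
A pose or a line that the arm cannot do raises robot.MotionError and nothing moves.
- robot.finish_job(): hands the job in; it is judged then, once.
Readings, each from a call of its own:
- robot.current_t(): time.
- robot.current_joint_pos(): joint angles.
- robot.current_joint_vel(): joint speeds.
- robot.current_effort(): joint torques, N m.
- robot.current_position(): TCP position.
- robot.current_eef_rot(): TCP orientation.
- robot.current_ft_force(): force on the tool from outside, world axes, zero at the start.
- robot.current_torque(): the same for the moment, N m.
- robot.current_finger_gap(): finger opening in m.
- robot.current_finger_force(): force on a finger pad.
Only numpy, scipy, OpenCV 4.12 (cv2) and the standard library are available. Lean on these libraries where they do the work, as an engineer would, in place of code of your own. Each camera call takes 0.05 s, during which the arm holds its last target. There are 200 camera calls.

## Working session

There is one attempt and no reset: what is moved stays moved. The work goes in short steps, each a Python script; the robot and the scene stay as the last script left them, time stands still between calls to the robot, and variables do not carry over. Pictures are saved under pics/ and viewed, at most 10 in all, crops included, and the job is handed in when it is done.

```bash
mkdir -p pics; ls; python3 - <<'E'
from rig import robot
import cv2
for n in("top","side"):
    f=robot.grab_frame(n); cv2.imwrite(f"pics/{n}0.png",f["frame"][:,:,::-1]); print(n,f["fov_y"],f["cx"],f["cy"],f["position"],f["attitude"],{k for k in f})
print(robot.current_eef_rot(),robot.current_t())
E
```

```text
pics
top 57.59210003653269 274.4725618538837 209.44982003687898 [0.44858027 0.02113945 0.88490429] [ 0.05151897 -0.6961835   0.71291388 -0.06654428] {'cx', 'cy', 'fov_y', 'attitude', 'frame', 'position'}
side 51.923315735185795 280.0403335853077 199.80986334120956 [ 0.53336853 -0.57537388  0.7756531 ] [-0.33864606  0.93941834 -0.04933986  0.01943231] {'cx', 'cy', 'fov_y', 'attitude', 'frame', 'position'}
[-2.39458443e-04  1.98569559e-01  9.80086552e-01 -6.50942649e-04] 0.1
```

View pics/top0.png

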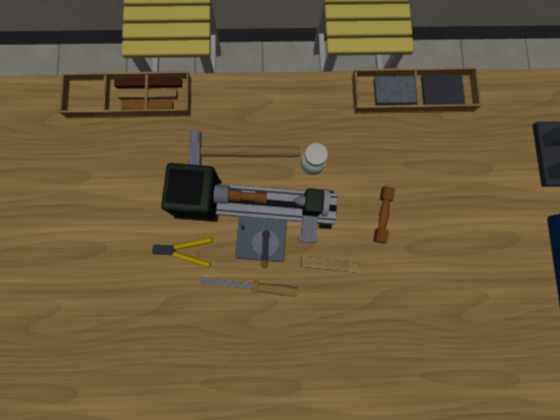

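View pics/side0.png

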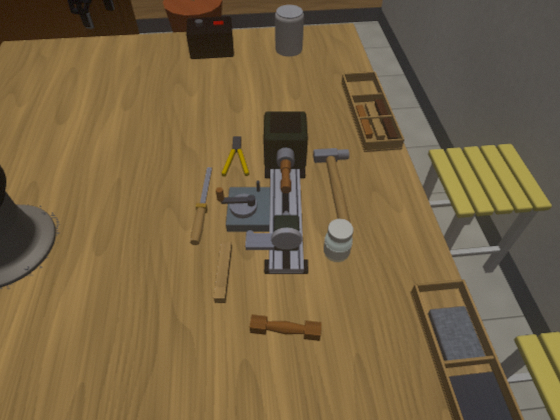

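The top view shows the lathe with its headstock at (190,190), the bed running right to (335,208), the bracket at (262,238), the lever pointing down with its handle near (265,263), and the handwheel near (325,203). The side view shows the handle at (220,193), the wheel at (287,240) and the bracket at (248,208). Next I'll enlarge both for accurate corners.

```bash
cat > h.py <<'E'
import numpy as np, cv2
from scipy.spatial.transform import Rotation as R
def cam(f):
    w,x,y,z=f["attitude"]; return np.array(f["position"]),R.from_quat([x,y,z,w]).as_matrix()
def ray(f,uv):
    p,Rm=cam(f); F=f["frame"].shape[0]/2/np.tan(np.radians(f["fov_y"])/2)
    d=Rm@np.array([(uv[0]-f["cx"])/F,(uv[1]-f["cy"])/F,1]); return p,d
def plane(f,uv,z):
    p,d=ray(f,uv); return p+d*(z-p[2])/d[2]
def proj(f,P):
    p,Rm=cam(f); F=f["frame"].shape[0]/2/np.tan(np.radians(f["fov_y"])/2)
    c=(np.atleast_2d(P)-p)@Rm; return np.c_[f["cx"]+F*c[:,0]/c[:,2],f["cy"]+F*c[:,1]/c[:,2]]
def tri(f,u,g,v):
    p,d=ray(f,u); q,e=ray(g,v); s=np.linalg.lstsq(np.c_[d,-e],q-p,rcond=None)[0]
    a,b=p+s[0]*d,q+s[1]*e; return (a+b)/2,np.linalg.norm(a-b)
E
python3 - <<'E'
import cv2,numpy as np
t=cv2.imread("pics/top0.png")[145:285,180:345]; s=cv2.imread("pics/side0.png")[140:280,205:330]
cv2.imwrite("pics/tz.png",cv2.resize(t,None,fx=4,fy=4,interpolation=cv2.INTER_CUBIC))
cv2.imwrite("pics/sz.png",cv2.resize(s,None,fx=4,fy=4,interpolation=cv2.INTER_CUBIC))
E
```

```text
(no output)
```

View pics/tz.png

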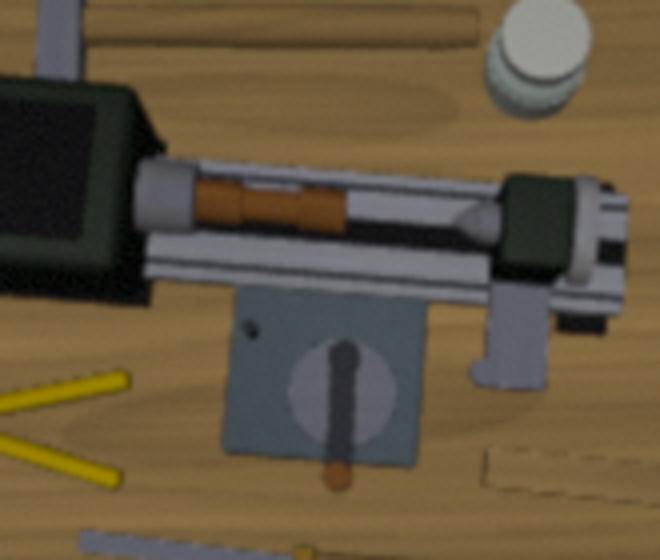

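View pics/sz.png

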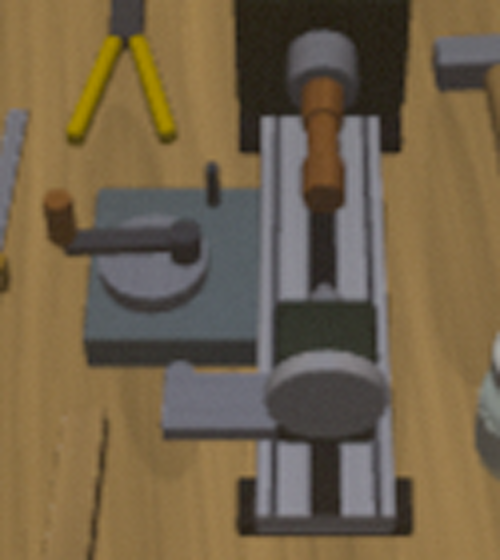

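The enlargements show clear landmarks. In the top zoom the bracket corners are (224,452), (414,466) and (427,300), the bed's rear corners are (628,197) and (622,313), the hub is (344,356) and the handle is (338,474). In the side zoom the bracket corners are (101,188) and (88,342), the bed's rear corners are (257,517) and (395,517), the hub is (186,232), the handle top is (58,200) and the wheel face centre is (328,398).

```bash
cat >> h.py <<'E'
def fit2(L,W):
    L,W=np.array(L,float),np.array(W,float); a,b=L.mean(0),W.mean(0)
    l=(L-a)@[1,1j]; w=(W-b)@[1,1j]; th=np.angle(np.sum(w*l.conj()))
    c,s=np.cos(th),np.sin(th); M=np.array([[c,-s],[s,c]]); o=b-M@a
    return th,M,o,W-(L@M.T+o)
E
python3 - <<'E'
from rig import robot
from h import *
np.set_printoptions(precision=4,suppress=True)
T=robot.grab_frame("top");S=robot.grab_frame("side")
t=lambda u,v:(180+u/4-.4,145+v/4-.4); s=lambda u,v:(205+u/4-.4,140+v/4-.4)
pairs={"br20":((224,452),(101,188)),"br-90":((414,466),(88,342)),"bed+":((622,313),(257,517)),"bed-":((628,197),(395,517)),
"handletop":((338,476),(58,199)),"hub":((344,354),(186,230))}
for k,(a,b) in pairs.items(): P,e=tri(T,t(*a),S,s(*b)); print(k,P,e)
L=[];W=[]
for f,q,pts in((T,t,[(20,130,28,224,452),(-90,130,28,414,466),(-90,35,28,427,300),(-200,-35,30,628,197),(-200,35,30,622,313)]),
 (S,s,[(20,130,28,101,188),(-90,130,28,88,342),(-200,35,30,257,517),(-200,-35,30,395,517)])):
    for x,y,z,u,v in pts: L.append((x/1e3,y/1e3)); W.append(plane(f,q(u,v),z/1e3)[:2])
th,M,o,r=fit2(L,W); print("th",th,o); print(r*1e3)
lat=lambda P:(np.array(P)[:2]-o)@M
for k,z in(("handletop",.095),("hub",.066)):
    a,b=pairs[k]; print(k,lat(plane(T,t(*a),z)),lat(plane(S,s(*b),z)),lat(tri(T,t(*a),S,s(*b))[0]))
# wheel: rear face from side at z 85; follower nose; arm rear edge
print("wheel ctr side",lat(plane(S,s(328,398),.085)), "wheel top rim top-view",lat(plane(T,t(600,205),.105)))
print("nose T",lat(plane(T,t(470,372),.038)),"arm rear T",lat(plane(T,t(547,388),.044)),"arm rear S",lat(plane(S,s(165,437),.044)))
np.savez("lathe.npz",th=th,o=o)
# other things
for n,z,u,v in(("jar",.085,547,40),("strip near",.022,487,470),):print(n,lat(plane(T,t(u,v),z)))
for n,z,u,v in(("bal1",.015,387,193),("bal2",.015,382,237),("stripR",.022,358,267),("stripL",.022,303,262),("chisA",.02,298,291),("chisB",.01,202,281)):print(n,plane(T,(u,v),z)[:2],lat(plane(T,(u,v),z)))
E
```

```text
br20 [0.4883 0.0903 0.0295] 0.004044371491240973
br-90 [ 0.4778 -0.0152  0.0244] 0.0033716349654966562
bed+ [ 0.5596 -0.1354  0.0296] 0.0013362920387974652
bed- [ 0.6271 -0.1424  0.0292] 0.002415793069450761
handletop [0.4706 0.0268 0.0949] 0.00171991184653074
hub [0.5361 0.0224 0.0669] 0.001483404649500707
th 1.4645388382564366 [0.6151 0.0593]
[[-1.5683 -2.7775]
 [-0.2268  1.1841]
 [-1.6562  1.1763]
 [-2.9001  0.9879]
 [-0.194   0.4914]
 [ 2.284  -0.9465]
 [ 3.4884 -1.1967]
 [ 1.172   0.3872]
 [-0.399   0.6939]]
handletop [-0.0478  0.141 ] [-0.0475  0.1393] [-0.0476  0.1402]
hub [-0.0452  0.0753] [-0.0441  0.074 ] [-0.0451  0.0746]
wheel ctr side [-0.1659 -0.0008] wheel top rim top-view [-0.1723 -0.0095]
nose T [-0.1155  0.0765] arm rear T [-0.1581  0.0824] arm rear S [-0.1617  0.0806]
jar [-0.1412 -0.1032]
strip near [-0.1301  0.129 ]
bal1 [ 0.6284 -0.2636] [-0.3197 -0.0475]
bal2 [ 0.5256 -0.2443] [-0.3114  0.0567]
stripR [ 0.4589 -0.1832] [-0.2577  0.1295]
stripL [ 0.4731 -0.0601] [-0.1337  0.1285]
chisA [ 0.4097 -0.0467] [-0.1272  0.193 ]
chisB [0.4368 0.1673] [0.0885 0.1887]
```

The lathe pose fits to about 2–3 mm. The cam angle is about 1.61 rad and the tailstock is at about q = 0.017. Next I'll check reachability for the arc and approach behind the handle.

```bash
cat >> h.py <<'E'
try:
    _l=np.load("lathe.npz"); th=float(_l["th"]); o=_l["o"]
except OSError: pass
def W(x,y,z):  # lathe m -> world
    c,s=np.cos(th),np.sin(th); return [o[0]+c*x-s*y,o[1]+s*x+c*y,z]
def Q(phi,sg):  # tool down, tool y = sg*direction phi (lathe frame)
    p=th+phi; y=sg*np.array([np.cos(p),np.sin(p),0]); z=np.array([0,0,-1.]); x=np.cross(y,z)
    q=R.from_matrix(np.c_[x,y,z]).as_quat(); return [q[3],q[0],q[1],q[2]]
def arc(a,off,z,sg):
    d=np.array([np.sin(a),-np.cos(a)]); H=np.array([-.045,.075])+.065*np.array([np.cos(a),np.sin(a)])
    return W(*(H-off*d),z),Q(a-np.pi/2,sg)
E
python3 - <<'E'
from rig import robot
from h import *
np.set_printoptions(precision=2,suppress=True)
for sg in(1,-1):
    print(sg)
    for a in(1.61,.8,-.1): print(robot.ik(*arc(a,.022,.069,sg)))
    for x in(-.24,-.12): print("ts",robot.ik(W(x,0,.075),Q(0,sg)))
E
```

```text
1
[-0.15  0.45  1.88 -0.    0.81 -1.66]
[-0.04  0.47  1.85 -0.    0.82 -0.73]
[ 0.03  0.54  1.7  -0.    0.9   0.23]
ts [-0.42  0.66  1.45 -0.    1.03 -1.88]
ts [-0.23  0.64  1.49 -0.    1.01 -1.69]
-1
[-0.15  0.45  1.88 -0.    0.81  1.48]
[-0.04  0.47  1.85 -0.    0.82  2.41]
[ 0.03  0.54  1.7  -0.    0.9  -2.91]
ts [-0.42  0.66  1.45 -0.    1.03  1.26]
ts [-0.23  0.64  1.49 -0.    1.01  1.45]
```

Sign +1 works throughout. I'll run the lever push next.

```bash
python3 - <<'E'
from rig import robot
from h import *
np.set_printoptions(precision=3,suppress=True)
p,q=arc(1.61,.045,.2,1); robot.move_gripper(0); robot.move_ptp(p,q)
p[2]=.069; print("down",robot.move_straight(p,.1,threshold=15))
print("contact",robot.move_straight(arc(1.61,.022,.069,1)[0],.03,threshold=4),robot.current_t(),robot.current_ft_force())
a=1.61
while a>-.12:
    a-=.08
    hit=robot.move_straight(arc(a,.022,.069,1)[0],.04,arc(a,.022,.069,1)[1],threshold=25 if a>.2 else 14)
    print(round(a,2),hit,robot.current_ft_force(),round(robot.current_t(),1))
    if hit: break
f=robot.grab_frame("top"); cv2.imwrite("pics/t1.png",cv2.resize(f["frame"][145:285,180:345,::-1],None,fx=4,fy=4))
f=robot.grab_frame("side"); cv2.imwrite("pics/s1.png",cv2.resize(f["frame"][120:280,190:350,::-1],None,fx=3.5,fy=3.5))
E
```

```text
down False
contact False 5.3833 [ 0.993 -0.529  0.111]
1.53 False [-0.61  -4.375 -0.626] 5.7
1.45 False [ 0.17  -4.337  0.595] 6.0
1.37 False [ 0.206 -4.65   0.812] 6.2
1.29 False [-0.891 -4.644  0.533] 6.5
1.21 False [-0.641 -4.148  0.576] 6.8
1.13 False [-0.768 -5.085  0.824] 7.1
1.05 False [-2.034 -4.304  0.859] 7.4
0.97 False [-1.823 -3.823  1.372] 7.7
0.89 False [-2.176 -4.244  1.829] 7.9
0.81 False [-1.681 -4.279  1.48 ] 8.2
0.73 False [-2.234 -3.529  1.985] 8.5
0.65 False [-2.182 -3.438  2.216] 8.8
0.57 False [-2.514 -3.344  2.398] 9.1
0.49 False [-3.548 -2.66   1.904] 9.3
0.41 False [-4.336 -2.595  2.773] 9.6
0.33 False [-4.198 -2.38   2.207] 9.9
0.25 False [-3.402 -2.305  2.105] 10.2
0.17 False [-4.76  -1.371  2.15 ] 10.5
0.09 False [-4.986  0.311  3.011] 10.8
0.01 False [-4.116 -0.528  3.048] 11.1
-0.07 True [-2.376 -0.345  2.467] 11.3
```

View pics/s1.png

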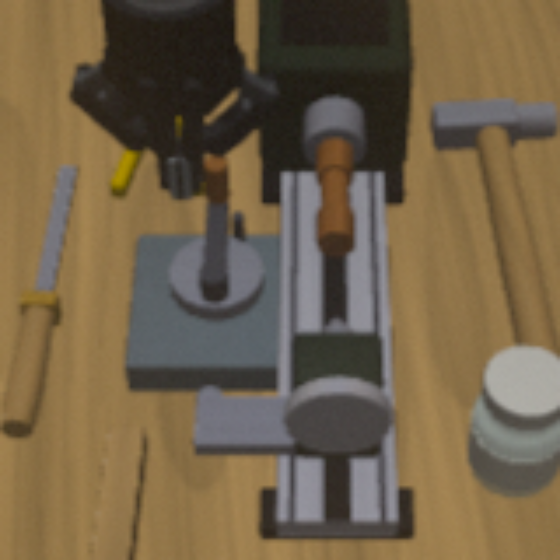

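The side view shows the lever lying along lathe +x, with the bar beside the stop pin at (239,220) and the handle at (216,180). The stop contact was felt. I'll back off, measure the handle to confirm, then go behind the wheel.

```bash
python3 - <<'E'
from rig import robot
from h import *
np.set_printoptions(precision=4,suppress=True)
robot.move_straight(arc(0,.05,.069,1)[0],.08)
p=arc(0,.05,.2,1)[0]; robot.move_straight(p,.2)
robot.move_ptp(W(-.235,0,.2),Q(0,1))
c,s=np.cos(th),np.sin(th);M=np.array([[c,-s],[s,c]])
for n in("top","side"):
    f=robot.grab_frame(n); e=proj(f,[W(.02,.075,.08)])[0]; h=cv2.cvtColor(f["frame"],cv2.COLOR_RGB2HSV)
    u,v=e.astype(int); w=h[v-12:v+13,u-12:u+13].astype(int)
    m=(w[...,0]<15)&(w[...,1]>130)&(w[...,2]>50); y,x=np.nonzero(m)
    uv=(u-12+x.mean(),v-12+y.mean()); print(n,m.sum(),e,uv,(plane(f,uv,.085)[:2]-o)@M)
    x0,y0=(180,145) if n=="top" else(190,140)
    cv2.imwrite(f"pics/{n}2.png",cv2.resize(f["frame"][y0:y0+140,x0:x0+165,::-1],None,fx=4,fy=4))
print(robot.current_t())
E
```

```text
top 13 [234.8281 229.729 ] (np.float64(235.6153846153846), np.float64(230.46153846153845)) [0.0177 0.0769]
side 12 [251.5827 170.8987] (np.float64(251.16666666666666), np.float64(170.83333333333334)) [0.0155 0.0755]
14.575
```

View pics/top2.png

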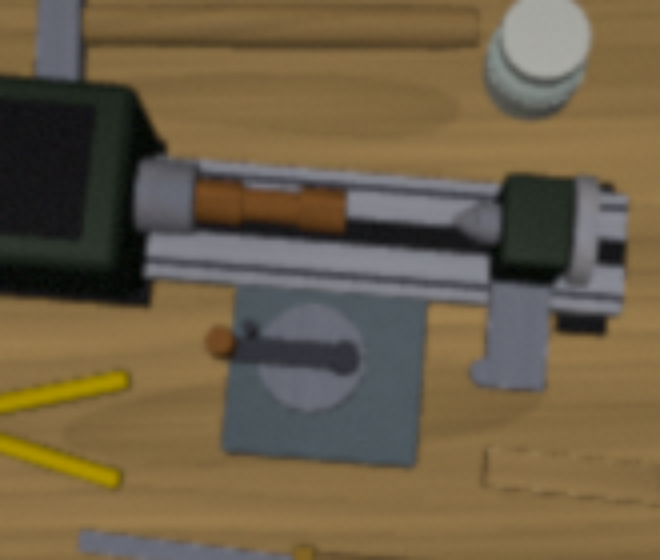

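The top view confirms the handle at (220,342), with the bar against the pin at (252,328) and the cam angle near 0. Now the tailstock push.

```bash
python3 - <<'E'
from rig import robot
from h import *
np.set_printoptions(precision=4,suppress=True)
c,s=np.cos(th),np.sin(th);M=np.array([[c,-s],[s,c]])
lat=lambda:(robot.current_position()[:2]-o)@M
print(robot.move_straight(W(-.235,0,.077),.1,threshold=15))
print(robot.move_straight(W(-.15,0,.077),.05,threshold=15),lat(),robot.current_ft_force())
print(robot.move_straight(W(-.115,0,.077),.025,threshold=15),lat(),robot.current_ft_force(),robot.current_t())
f=robot.grab_frame("side"); cv2.imwrite("pics/side3.png",cv2.resize(f["frame"][130:280,190:340,::-1],None,fx=4,fy=4))
E
```

```text
False
False [-0.1499  0.    ] [-0.6148 -3.0852  1.1755]
True [-0.1285  0.0001] [-1.5313 -3.5754  4.5114] 18.7167
```

View pics/side3.png

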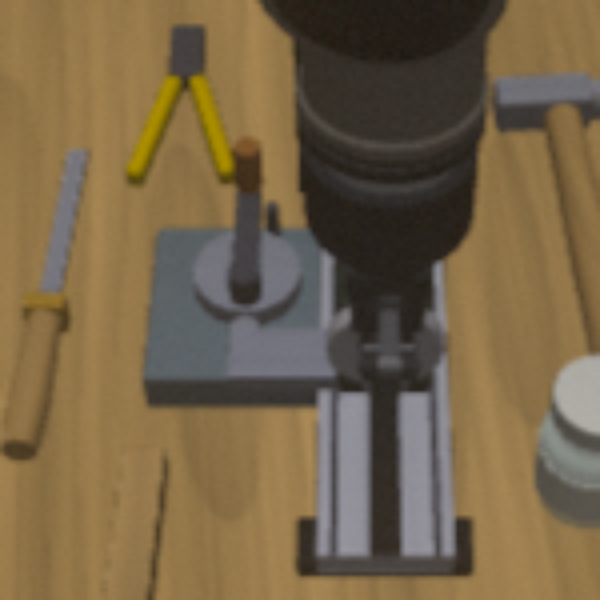

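The side view shows the follower nose at (243,322), right by the low cam rim, and a hard stop was felt within 2 mm of the predicted home. I'll make one slightly firmer confirming nudge, then retreat and look.

```bash
python3 - <<'E'
from rig import robot
from h import *
np.set_printoptions(precision=4,suppress=True)
c,s=np.cos(th),np.sin(th);M=np.array([[c,-s],[s,c]])
lat=lambda:(robot.current_position()[:2]-o)@M
print(robot.move_straight(W(-.115,0,.077),.015,threshold=25),lat(),robot.current_ft_force())
robot.wait(.3); print(lat(),robot.current_ft_force())
robot.move_straight(W(-.2,0,.077),.06); robot.move_straight(W(-.235,0,.22),.15); robot.wait(.5)
f=robot.grab_frame("top"); cv2.imwrite("pics/top4.png",cv2.resize(f["frame"][145:285,180:345,::-1],None,fx=4,fy=4)); print(robot.current_t())
E
```

```text
True [-0.1288  0.0001] [ 0.0154 -2.404   3.6972]
[-0.1288  0.0001] [-0.452  -1.7067  3.1456]
22.6083
```

View pics/top4.png

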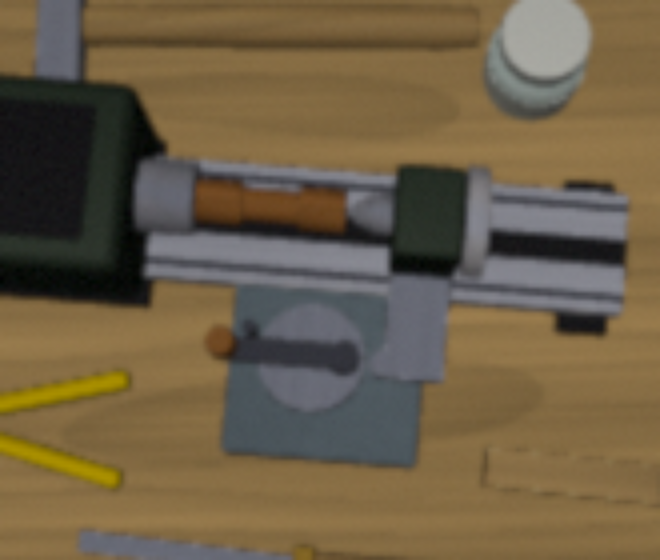

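The tailstock point at (348,212) touches the workpiece end, the lever is still at its stop, and nothing else has moved. I'm handing in.

```bash
python3 -c "
from rig import robot
print(robot.finish_job())"
```

```text
the job is handed in; nothing more can be done
None
```

I turned the cam lever clockwise to its stop pin, then pushed the tailstock fully home against the workpiece, and handed the job in at about 23 s; the final picture shows nothing else moved, but no verdict came back.

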